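Bring the felt polishing wheel round to the handpiece

TASK

Turn the bit carousel the shorter way round, never the long way, until its one broad flat felt wheel points straight at the handpiece standing upright in its round stand beside the carousel. The carousel's parking latch may or may not be holding it: if it is, draw the latch outward first. When the wheel faces the handpiece, push the latch fully in and leave everything at rest.

Things in the scene. Friction and masses are not known exactly. Their poses are not given: they have to be found in the camera images.
- carousel: Fixed dark steel foot of the bit carousel, a disc 156 mm wide and 12 mm high with a 50 mm wide arm running 175 mm from the axis along the foot's own +x, on which the latch slides. Origin: on the carousel's vertical axis at the work surface; x points along the latch arm (roughly away from the robot). Place and yaw vary.
- turntable (a joint): Angle (rad) of the turntable about the carousel's vertical axis, growing anticlockwise from above; 0: the felt wheel over the latch arm (foot's +x). No end stops; the reading counts on through full turns. Starts at 2.65 to 3.63, so the foot's -y side, short way, is 4.71, not -1.57. Friction 0.08 N m; stays where left. While the latch holds it has up to 1.3 rad of play, then stops hard.
- disc (a point): Centre of the top face of the aluminium turntable (170 mm wide, 10 mm thick, top 40 mm above the work surface), on the carousel's axis; turns with it. Its x axis points from the axis through the broad felt wheel. The handpiece starts 0.7 to 2.5 rad away the short way.
- wheel (a point): Centre of the top face of the broad flat cream felt wheel (46 mm wide, 9 mm thick, top 77 mm above the work surface), 62 mm out from the axis. The seven other bits around the turntable are slim points, cones and a ball under 17 mm wide and at most 74 mm high.
- bar (a point): Centre of the black bar grip on the carousel's axis by which the turntable is turned: 56 mm long, 14 mm wide, 32 mm high, from 94 to 126 mm above the work surface; this point is at 110 mm. The bar's length lies along this point's x (in line with the broad felt wheel). Grip it across its 14 mm width from above; below it is only a 22 mm shaft.
- latch (a joint): Travel (m) of the steel parking latch outward from the axis along the foot's +x: 0 fully in, 0.024 fully out (hard stops). Stays where left; about 2.5 N moves it. Starts anywhere in its travel. In far enough, its tongue under the turntable catches one of four lugs, unseen; out by over 0.018 it is always clear. With the wheel facing the handpiece no lug is in its way.
- latch_post (a point): Top centre, 77 mm above the work surface, of the upright post by which the latch is moved: 12 mm along the foot's x, 14 mm across, rising 52 mm from the slide (25 mm high). It is 130 mm from the axis along the foot's +x with the latch fully in, 154 mm fully out.
- nose (a point): Top of the bright steel handpiece, 150 mm above the work surface, on the vertical axis of its round dark stand (68 mm wide, fixed). It stands about 200 mm from the carousel's axis, either on the foot's +y side or its -y side; a plain round tin, 68 mm wide and 75 mm high, is on the other side.
There are look-alikes about, which are no part of the job. Of the things that look like the part that bears nose, take the one that is farthest to the robot's right at the start.

How it is judged (in metres and radians):
On the way:
1. the broad felt wheel points at the handpiece (y of nose in the frame of disc between -0.016 and 0.016 m and x of nose in the frame of disc above 0 m and velocity of joint turntable between -0.05 and 0.05 rad/s), for 0.2 s.
At the end, for the whole second after the job is handed in: The line from the turntable's axis through the broad felt wheel passes within 16 mm of the handpiece's axis, with the wheel on the handpiece's side; the turntable is still and the latch is in to within 4 mm of its inner stop (all of step 1 and value of joint latch below 0.004 m); the robot touches nothing.
It fails at once if the turntable is taken the long way round: it is turned well away from the handpiece, past 4.4 rad with the handpiece on the foot's +y side, or under 1.88 rad with it on the -y side ((y of nose in the frame of carousel above 0 m and value of joint turntable above 4.4 rad) or (y of nose in the frame of carousel below 0 m and value of joint turntable below 1.88 rad)).
It fails at once if the turntable is turned on past the handpiece and round over the latch arm (joint under 0.6 or over 5.7 rad) (value of joint turntable above 5.7 rad or value of joint turntable below 0.6 rad).
It also fails if it takes over 72 s, if anything falls off the work surface, if the arm or the gripper's body presses on something with over 40 N, if the wrist force passes 120 N, or if a joint passes its speed limit or range.

ROBOT

A 6-joint arm with a two-finger parallel gripper is mounted at the origin on the work surface. World frame = base frame: x ahead of the robot, y to its left, z up, the work surface at z = 0. Lengths are in m, angles in degrees, forces in N, time in s.
With the tool pointing down it reaches from about 0.3 to 0.75 m from the base axis. Payload 8.5 kg.
Tool frame: the origin (TCP) lies midway between the tips of the shut fingers; the grasp point (between the pads) lies env.tcp_to_grasp behind it (env.tcp_to_grasp is the distance from the TCP to the grasp point, in m); z points along the fingers, y is the line along which they close (so a half turn about z gives the same grasp; the last joint's range is limited). The gripper opens to 85 mm and grips with 20 to 120 N. Pads are 22 mm wide; open, the fingers measure 114 mm over their backs; the gripper's body (76 mm by 85 mm) begins 54 mm behind the grasp point. The pads swing forward as they close: fully open they stand 13 mm farther back than shut.
Start: joints at [62.435, 21.807, 74.336, -0, 83.858, -12.336], TCP at [0.144, 0.531, 0.193] pointing down, gripper open.
Joint ranges: [-178.18, 178.18], [-50.72, 133.34], [12.68, 142.11], [-81.47, 261.47], [9.98, 163.14], [-165.26, 165.26]. Speed limits (degrees/s): [136.94, 136.94, 180, 180, 180, 180].

INTERFACE

Orientations are given as a 3x3 rotation matrix whose columns are the frame's x, y, z axes.
In Python, from rig import observe, optics, job, env gives the robot as it stands. The module is installed in compiled form; this text tells all that it offers.
- The arm moves only by the shell command python3 -m jog 'ROWS' [FORCE]. ROWS is JSON, a list of rows, each a list of 7 numbers: the turn, a rotation vector about the tool's x, y, z in rad, then the shift along the tool's x, y, z in m, then the opening in per cent of the stroke, from 0 (shut) to 100 (fully open). A call has 1 to 10 rows; each row shifts and turns the commanded pose from where the row before left it, along the tool's axes as they then stand; what a row does not reach is not made up. A row lasts 1/8 s, in which the tool goes at most 62.5 mm and 10.7 degrees, less where a joint would pass 70% of its speed; a pose out of reach is approached as far as the arm can. A call is refused whole if a number of a shift passes 0.0625 or a number of a turn 0.188, either way. A call with a gripper value outside its range is refused whole. The fingers move at their own pace and stop on an object; FORCE is the grip in N (left out, the last holds). Time passes only in rows, so rows that do not move let the fingers close. It gives the time, the measured TCP pose, the force, the opening and the grip force at its end, in the units of the state.
- observe(): the state, without advancing time (a new reading comes with each control period).
- optics.get_image(name): name is "scene" or "top" or "wrist"; returns a dict with "pixels" (400x640x3 uint8, red, green, blue), "mtx" (3x3 intrinsics, pixels), "rvec" (rotation vector, rad) and "tvec" (3), from world to camera coordinates, as OpenCV has them. Camera axes: x right, y down, z forward; pixel columns grow to the right and rows downward; lengths in m; the calibration is good to about 2 mm. A picture is of the moment at which its call begins. There is no depth.
- job.close_job(): hands the job in; it is judged then, once.
The state is a dict: "time_s": time; "q": joint angles; "qvel": joint speeds; "joint_efforts": joint torques, N m; "position": TCP position; "tool_rot": TCP orientation; "ft_force": force on the tool from outside, world axes, zero at the start; "wrist_torque": the same for the moment, N m; "grip_width": finger opening in m; "gripper_force": force on a finger pad.
Only numpy, scipy, OpenCV 4.12 (cv2) and the standard library are available. Lean on these libraries where they do the work, as an engineer would, in place of code of your own. Each camera call takes 0.05 s, during which the arm holds its last target. There are 200 camera calls.

## Working session

There is one attempt and no reset: what is moved stays moved. The work goes in short steps, Python scripts to look and compute and a shell command to move; the robot and the scene stay as the last step left them, time stands still between calls to the robot, and variables do not carry over. Pictures are saved under pics/ and viewed, at most 13 in all, crops included, and the job is handed in when it is done.

```bash
mkdir -p pics; python3 - <<'E'
from rig import observe, optics, env
import cv2,numpy as np
s=observe();print(s['time_s'],s['position'],np.round(s['tool_rot'],3),s['grip_width'],env.tcp_to_grasp)
for n in('scene','top'):
    i=optics.get_image(n);cv2.imwrite(f'pics/{n}0.png',i['pixels'][:,:,::-1]);np.savez(f'pics/{n}0',**i)
E
```

```text
0.0 [0.14431158 0.53036285 0.19272524] [[-0.965  0.263 -0.001]
 [ 0.263  0.965 -0.001]
 [ 0.    -0.001 -1.   ]] 0.08541017832803226 0.0187
```

View pics/top0.png

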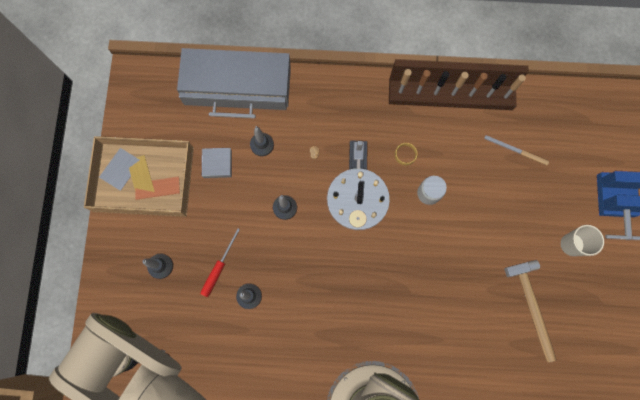

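View pics/scene0.png

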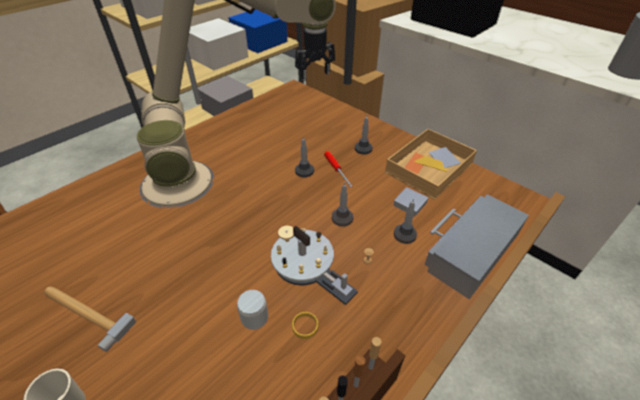

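The top view shows the carousel at (358,198), with the latch post near (359,148) and the felt wheel at (358,219). There are four handpiece look-alikes, and the rightmost stands at (285,207). The tin is at (432,190). I'll enlarge this area to measure it.

```bash
python3 - <<'E'
import cv2
for n,(x,y,w,h) in dict(top=(260,130,140,105)).items():
    i=cv2.imread(f'pics/{n}0.png')[y:y+h,x:x+w]
    cv2.imwrite(f'pics/{n}0c.png',cv2.resize(i,(w*5,h*5),interpolation=cv2.INTER_CUBIC))
E
cat > h.py <<'E'
import numpy as np,cv2
from rig import observe,optics
def ray(i,u,v,z):
    R=cv2.Rodrigues(i['rvec'])[0];t=np.ravel(i['tvec']);c=-R.T@t
    d=R.T@np.linalg.inv(i['mtx'])@[u,v,1];return c+d*(z-c[2])/d[2]
def proj(i,P):
    return cv2.projectPoints(np.array(P,float).reshape(-1,3),i['rvec'],i['tvec'],i['mtx'],None)[0][:,0]
def yaw():
    R=observe()['tool_rot'];return np.degrees(np.arctan2(R[1,1],R[0,1]))
E
```

```text
(no output)
```

View pics/top0c.png

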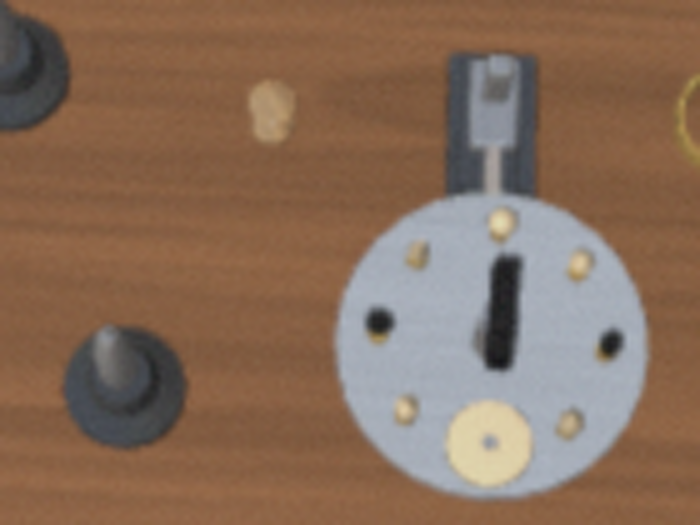

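The crop, at 5x with offset (260,130), shows the disc centre at (492,344), the wheel at (490,443), the bar centre near (503,312), the post top at (502,65), the nose tip at (107,331) and the stand rim centre at (125,387).

```bash
python3 - <<'E'
from h import *
i=dict(np.load('pics/top0.npz'))
f=lambda u,v,z:np.round(ray(i,260+u/5-.4,130+v/5-.4,z),4)
print('cam',-cv2.Rodrigues(i['rvec'])[0].T@np.ravel(i['tvec']))
d=f(492,344,.04);w=f(490,443,.077);b=f(503,312,.126-.0);p=f(502,65,.077);n=f(107,331,.15);st=f(125,387,.01)
arm=f(492,55,.012)
for k,v in dict(disc=d,wheel=w,bar=b,post=p,nose=n,stand=st,arm=arm).items():
    e=v-d;print(k,v,'r',np.hypot(*e[:2]).round(4),'ang',np.degrees(np.arctan2(e[1],e[0])).round(1))
print(yaw())
E
```

```text
cam [0.23501223 0.15635011 1.40473597]
disc [0.5454 0.0602 0.04  ] r 0.0 ang 0.0
wheel [0.484 0.062 0.077] r 0.0614 ang 178.3
bar [0.5428 0.0612 0.126 ] r 0.0028 ang 159.0
post [0.6913 0.0628 0.077 ] r 0.1459 ang 1.0
nose [0.5172 0.2597 0.15  ] r 0.2015 ang 98.0
stand [0.5176 0.2593 0.01  ] r 0.201 ang 97.9
arm [0.7193 0.0641 0.012 ] r 0.1739 ang 1.3
74.76977998363036
```

```bash
python3 -m jog '[[0,0,-0.143,0,0,0,100],[0,0,-0.143,0,0,0,100],[0,0,0,-0.0445,-0.0398,0,100],[0,0,0,-0.0445,-0.0398,0,100],[0,0,0,-0.0445,-0.0398,0,100],[0,0,0,-0.0445,-0.0398,0,100],[0,0,0,-0.0445,-0.0398,0,100],[0,0,0,-0.0445,-0.0398,0,100],[0,0,0,-0.0445,-0.0398,0,100],[0,0,0,-0.0445,-0.0398,0,100]]' 20; python3 - <<'E'
from h import *
s=observe();print(s['position'],yaw(),s['q'])
i=optics.get_image('wrist');cv2.imwrite('pics/w1.png',i['pixels'][:,:,::-1]);np.savez('pics/w1',**i)
E
```

```text
time_s: 1.35
position: [0.508, 0.218, 0.1931]
tool_rot: [[-1.0, -0.02, -0.001], [-0.02, 1.0, 0.0], [0.001, 0.0, -1.0]]
ft_force: [0.6, 0.5, 0.4]
grip_width: 0.0854
gripper_force: 0.0
[0.5080057  0.21798523 0.19309343] 91.1441331664811 [ 1.09473238e+01  2.21139579e+01  7.38846112e+01  8.73972238e-03
  8.40302609e+01 -8.01977215e+01]
```

View pics/w1.png

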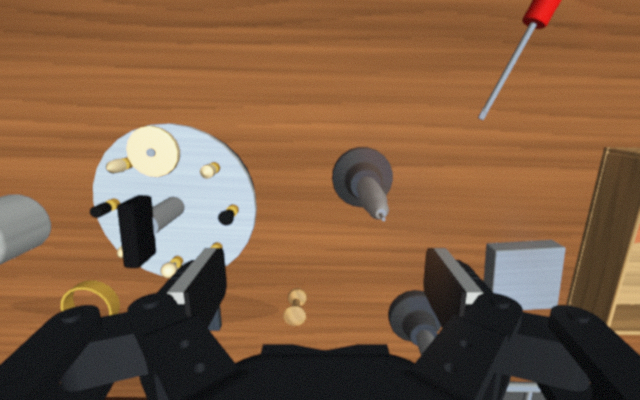

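The wrist view shows the handpiece at (360,180) with its nose at (380,215), the wheel at (152,150) and the bar top at (130,230). This agrees with the top view. Next I'll move over the post.

```bash
python3 -m jog '[[0,0,0,-0.045,-0.0397,0,100],[0,0,0,-0.045,-0.0397,0,100],[0,0,0,-0.045,-0.0397,0,100],[0,0,0,-0.045,-0.0397,0,100],[0,0,0,0,0,0.055,100],[0,0,0,0,0,0,100]]' 20; python3 - <<'E'
from h import *
s=observe();print(s['position'],yaw())
i=optics.get_image('wrist');cv2.imwrite('pics/w2.png',i['pixels'][:,:,::-1]);np.savez('pics/w2',**i)
print(proj(i,[[.6913,.0628,.077],[.715,.0637,.077],[.5454,.0602,.04]]))
E
```

```text
time_s: 2.15
position: [0.6877, 0.0642, 0.1335]
tool_rot: [[-1.0, -0.019, -0.011], [-0.019, 1.0, 0.001], [0.011, 0.001, -1.0]]
ft_force: [0.5, 0.5, 0.5]
grip_width: 0.0855
gripper_force: 0.0
[0.68766273 0.06422529 0.133455  ] 91.1157258907222
[[ 3.23007777e+02  2.04759056e+02]
 [ 3.23610642e+02  2.34815153e+02]
 [ 3.23362582e+02 -1.15501136e-01]]
```

View pics/w2.png

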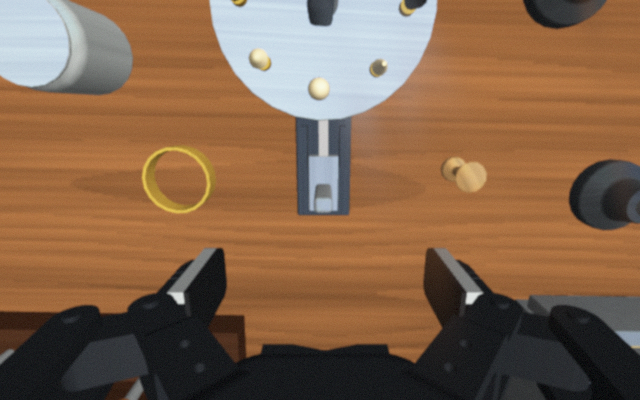

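The post top is at (323,205), which is where the projection put it. Now I'll descend and grip at 20 N.

```bash
python3 -m jog '[[0,0,0,-0.004,-0.0014,0.045,100],[0,0,0,0,0,0.045,100],[0,0,0,0,0,0,40],[0,0,0,0,0,0,10],[0,0,0,0,0,0,0],[0,0,0,0,0,0,0],[0,0,0,0,0,0,0],[0,0,0,0,0,0,0]]' 20
```

```text
time_s: 3.2
position: [0.694, 0.063, 0.0485]
tool_rot: [[-1.0, -0.02, 0.0], [-0.02, 1.0, 0.0], [-0.0, 0.0, -1.0]]
ft_force: [0.4, 0.1, 0.2]
grip_width: -0.0002
gripper_force: 0.0
```

```bash
python3 - <<'E'
from h import *
s=observe();print(s['position'],s['grip_width'],s['ft_force'])
i=optics.get_image('wrist')['pixels'][:,:,::-1];t=optics.get_image('scene');np.savez('pics/s3',**t)
t=t['pixels'][:,:,::-1][180:330,230:400]
cv2.imwrite('pics/m3.png',np.hstack([cv2.resize(i,(400,400))[:,:],cv2.resize(t,(400,400))]))
E
```

```text
[0.69403736 0.06303945 0.04845114] -0.00024178765195945624 [0.35623784 0.08131472 0.24844492]
```

View pics/m3.png

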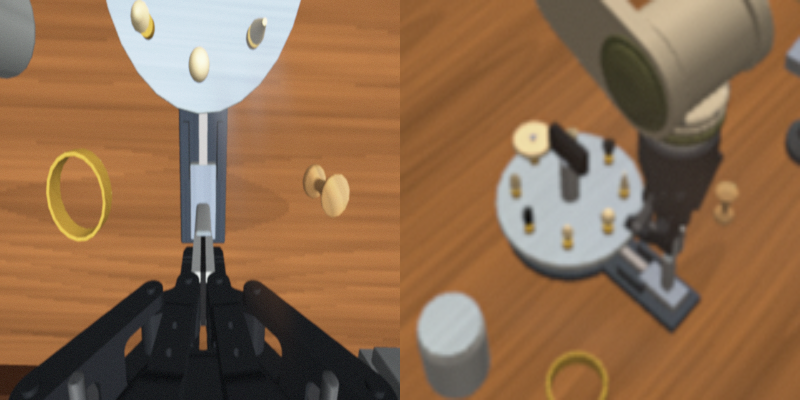

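```bash
python3 - <<'E'
from h import *
i=dict(np.load('pics/s3.npz'))
a=np.array([.5454,.0602]);u=np.array([1,.022])
P=lambda r,z:[*(a+r*u),z]
c=lambda p:((p-[230,180])*[400/170,400/150]+[400,0]).round()
print('tcp',c(proj(i,[.694,.063,.0485])))
for r in(.130,.146,.154):print(r,c(proj(i,[P(r,.077),P(r,.025)])).tolist())
w=optics.get_image('wrist')
k=[400/640,1]
print('tcp w',proj(w,[.694,.063,.0485])*k)
for r in(.130,.146,.154):print(r,(proj(w,[P(r,.077),P(r,.025)])*k).tolist())
cv2.imwrite('pics/z4.png',np.hstack([cv2.resize(w['pixels'][120:320,220:420,::-1],(400,400),interpolation=2),cv2.resize(i['pixels'][235:315,300:380,::-1],(400,400),interpolation=2)]))
E
```

```text
tcp [[668. 271.]]
0.13 [[656.0, 241.0], [654.0, 273.0]]
0.146 [[668.0, 251.0], [665.0, 283.0]]
0.154 [[674.0, 256.0], [671.0, 288.0]]
tcp w [[203.23001022 226.53906828]]
0.13 [[203.88477693111557, 210.97373945629994], [203.64358963332774, 185.27316517593863]]
0.146 [[203.88728479795054, 242.25910139799413], [203.6503456691368, 209.6774910578924]]
0.154 [[203.88848992928138, 257.2929817250782], [203.6536229922409, 221.51592165740024]]
```

View pics/z4.png

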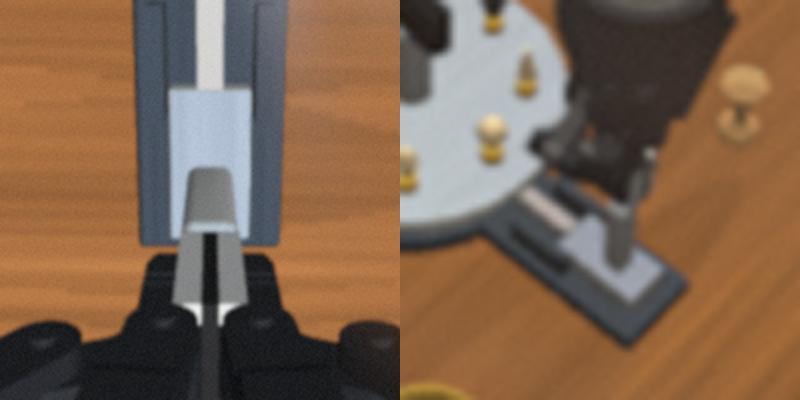

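```bash
python3 - <<'E'
from h import *
i=dict(np.load('pics/w2.npz'))
T=np.array([.6877,.0642,.1335])
for dx in(-.011,0,.011):
  for dz in(0,.013,.03):
    print(dx,dz,proj(i,[T+[dx,s*.0427,dz] for s in(-1,1)]).round().tolist(), proj(i,T+[dx,0,dz]).round().tolist())
R=cv2.Rodrigues(i['rvec'])[0];print('cam-TCP',-R.T@np.ravel(i['tvec'])-T,R[2])
E
python3 -m jog '[[0,0,0,0,0,0,50],[0,0,0,0,0,0,50],[0,0,0,0,0,0,50],[0,0,0,0,0,0,50]]' 20
python3 - <<'E'
from h import *
w=optics.get_image('wrist');cv2.imwrite('pics/w5.png',cv2.resize(w['pixels'][120:400,180:460,::-1],(560,560),interpolation=2))
E
```

```text
-0.011 0 [[250.0, 207.0], [401.0, 210.0]] [[326.0, 208.0]]
-0.011 0.013 [[244.0, 214.0], [407.0, 217.0]] [[326.0, 215.0]]
-0.011 0.03 [[236.0, 225.0], [415.0, 228.0]] [[326.0, 226.0]]
0 0 [[251.0, 225.0], [400.0, 228.0]] [[325.0, 226.0]]
0 0.013 [[245.0, 233.0], [405.0, 236.0]] [[325.0, 235.0]]
0 0.03 [[237.0, 246.0], [413.0, 249.0]] [[325.0, 248.0]]
0.011 0 [[251.0, 243.0], [398.0, 246.0]] [[325.0, 244.0]]
0.011 0.013 [[246.0, 252.0], [403.0, 255.0]] [[325.0, 254.0]]
0.011 0.03 [[238.0, 267.0], [411.0, 270.0]] [[325.0, 268.0]]
cam-TCP [-0.0654113  -0.00184979  0.17940677] [ 0.25570384  0.00622554 -0.96673512]
time_s: 3.85
position: [0.694, 0.0631, 0.0483]
tool_rot: [[-1.0, -0.02, -0.0], [-0.02, 1.0, -0.0], [0.0, -0.0, -1.0]]
ft_force: [0.2, 0.2, -0.0]
grip_width: 0.0425
gripper_force: 0.0
```

View pics/w5.png

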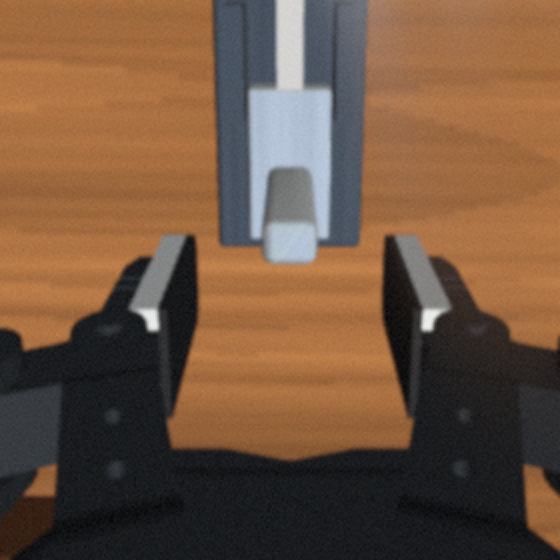

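The post top is at (290,243) in the crop, ahead of the pad tips at about (195,237) and (385,237). The pad spacing there is 95 px for 42.5 mm, so the real fingertips are about 35 mm above the reported TCP. That means they closed above the post. I'll go lower in steps and watch the force.

```bash
python3 -m jog '[[0,0,0,0,0,0.01,50],[0,0,0,0,0,0.01,50],[0,0,0,0,0,0,30],[0,0,0,0,0,0,0],[0,0,0,0,0,0,0],[0,0,0,0,0,0,0],[0,0,0,0,0,0,0]]' 20
```

```text
time_s: 4.78
position: [0.694, 0.063, 0.0282]
tool_rot: [[-1.0, -0.02, -0.0], [-0.02, 1.0, -0.0], [0.0, -0.0, -1.0]]
ft_force: [0.5, -1.4, -3.4]
grip_width: 0.0132
gripper_force: 24.2
```

The post is gripped (13.2 mm). Now I'll draw the latch outward.

```bash
python3 -m jog '[[0,0,0,-0.002,0,0,0],[0,0,0,-0.002,0,0,0],[0,0,0,-0.002,0,0,0],[0,0,0,-0.002,0,0,0],[0,0,0,0,0,0,0]]'
```

```text
time_s: 5.4
position: [0.7022, 0.0631, 0.0282]
tool_rot: [[-1.0, -0.02, 0.0], [-0.02, 1.0, -0.0], [-0.0, -0.0, -1.0]]
ft_force: [-2.1, -2.6, -3.8]
grip_width: 0.013
gripper_force: 24.2
```

```bash
python3 -m jog '[[0,0,0,-0.0015,0,0,0],[0,0,0,-0.0015,0,0,0],[0,0,0,-0.0015,0,0,0],[0,0,0,0,0,0,0]]'
```

```text
time_s: 5.9
position: [0.702, 0.0632, 0.0279]
tool_rot: [[-1.0, -0.021, -0.012], [-0.021, 1.0, -0.001], [0.012, -0.0, -1.0]]
ft_force: [-21.8, -5.0, 5.6]
grip_width: 0.0131
gripper_force: 25.1
```

The latch is at its outer stop. I'll release, lift and move over the bar.

```bash
python3 -m jog '[[0,0,0,0.004,0,0,45],[0,0,0,0,0,0,45],[0,0,0,0,0,0,45],[0,0,0,0,0,-0.043,45],[0,0,0,0,0,-0.043,45],[0,0,0,0,0,-0.043,45],[0,0,0,0.0525,0,0,45],[0,0,0,0.0525,0,0,45],[0,0,0.05,0.0525,0,0,45],[0,0,0,0,0,0,45]]'; python3 - <<'E'
from h import *
s=observe();print(s['position'],yaw(),s['ft_force'])
w=optics.get_image('wrist');np.savez('pics/w6',**w);cv2.imwrite('pics/w6.png',w['pixels'][:,:,::-1])
a=np.array([.5454,.0602])
print(proj(w,[[*a,.126],[*(a+[.028,-.001]),.126],[.5454-.062,.062,.077],[.699,.0635,.077]]))
E
```

```text
time_s: 7.15
position: [0.5421, 0.0605, 0.1578]
tool_rot: [[-1.0, 0.03, -0.001], [0.03, 1.0, 0.0], [0.001, 0.0, -1.0]]
ft_force: [0.4, 0.2, -0.2]
grip_width: 0.0385
gripper_force: 0.0
[0.5420698  0.06053351 0.15781991] 88.28484336036597 [ 0.43444275  0.1947557  -0.21067287]
[[324.79154749 214.3019079 ]
 [324.53604479 252.89182388]
 [324.71249428 116.31523163]
 [333.14115707 354.02589768]]
```

View pics/w6.png

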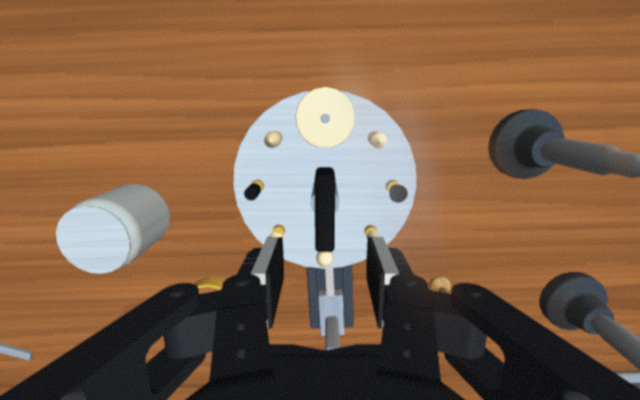

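The wheel at (325,117) and the bar, with its top around (325,215), are both where predicted. Descending and gripping.

```bash
python3 -m jog '[[0,0,0,-0.003,0,0.04,45],[0,0,0,0,0,0.04,45],[0,0,0,0,0,0.02,45],[0,0,0,0,0,0,20],[0,0,0,0,0,0,0],[0,0,0,0,0,0,0],[0,0,0,0,0,0,0]]' 60
```

```text
time_s: 8.07
position: [0.5488, 0.0602, 0.0567]
tool_rot: [[-1.0, 0.03, 0.001], [0.03, 1.0, 0.0], [-0.001, 0.001, -1.0]]
ft_force: [4.9, 2.4, -20.4]
grip_width: 0.0171
gripper_force: 59.0
```

```bash
python3 -m jog '[[0,0,0,0,0,0,0],[0,0,0,0.002,0,0,0],[0,0,0,0,0,0,0]]'
```

```text
time_s: 8.45
position: [0.5488, 0.0602, 0.0569]
tool_rot: [[-1.0, 0.03, 0.006], [0.03, 1.0, 0.001], [-0.006, 0.001, -1.0]]
ft_force: [15.2, 2.8, -26.2]
grip_width: 0.0174
gripper_force: 59.2
```

Width 17 mm with a vertical load looks wrong, as if the tips reach the shaft. I'll open, go up 10 mm and grip again.

```bash
python3 -m jog '[[0,0,0,0,0,0,30],[0,0,0,0,0,0,30],[0,0,0,0.001,0,-0.010,30],[0,0,0,0,0,0,30],[0,0,0,0,0,0,0],[0,0,0,0,0,0,0],[0,0,0,0,0,0,0],[0,0,0,0,0,0,0]]' 30
```

```text
time_s: 9.45
position: [0.5453, 0.0603, 0.068]
tool_rot: [[-1.0, 0.03, 0.001], [0.03, 1.0, 0.0], [-0.001, 0.0, -1.0]]
ft_force: [-2.0, 1.3, 5.9]
grip_width: 0.0131
gripper_force: 31.5
```

Clean grip at 13.1 mm. Now I'll turn clockwise, starting with half.

```bash
python3 -m jog '[[0,0,0.1,0,0,0,0],[0,0,0.14,0,0,0,0],[0,0,0.14,0,0,0,0],[0,0,0.14,0,0,0,0],[0,0,0.14,0,0,0,0],[0,0,0,0,0,0,0]]' 50; python3 -c "
from h import *
print(yaw(),observe()['wrist_torque'])"
```

```text
time_s: 10.2
position: [0.5456, 0.0612, 0.0681]
tool_rot: [[-0.77, 0.638, 0.002], [0.638, 0.77, 0.002], [-0.0, 0.003, -1.0]]
ft_force: [0.1, 7.7, 5.9]
grip_width: 0.0127
gripper_force: 51.8
50.38950956139553 [ 1.02140057 -0.0871149  -0.04858284]
```

```bash
python3 -m jog '[[0,0,0.14,0,0,0,0],[0,0,0.14,0,0,0,0],[0,0,0.14,0,0,0,0],[0,0,0.14,0,0,0,0],[0,0,0.12,0,0,0,0],[0,0,0.06,0,0,0,0],[0,0,0,0,0,0,0],[0,0,0,0,0,0,0]]'; python3 - <<'E'
from h import *
print(yaw(),observe()['ft_force'],observe()['q'])
w=optics.get_image('wrist');np.savez('pics/w7',**w);cv2.imwrite('pics/w7.png',w['pixels'][:,:,::-1])
a=np.array([.5454,.0602])
for g in(94,98,102):
    r=np.radians(g);print(g,proj(w,[[*(a+.062*np.array([np.cos(r),np.sin(r)])),.077]]))
print(proj(w,[.5174,.2595,.15]))
E
```

```text
time_s: 11.2
position: [0.5466, 0.0618, 0.0681]
tool_rot: [[-0.141, 0.99, 0.004], [0.99, 0.141, 0.003], [0.002, 0.005, -1.0]]
ft_force: [4.7, 10.5, 3.5]
grip_width: 0.0129
gripper_force: 51.4
8.07789931081088 [ 4.68162072 10.52883212  3.49800624] [ -5.98937988  28.71576438  85.43688838   0.21161072  65.62159717
 -14.15455074]
94 [[330.68180238 118.03607264]]
98 [[322.00357178 117.70973581]]
102 [[313.32366044 118.00578257]]
[[ 320.22119387 -681.32530971]]
```

View pics/w7.png

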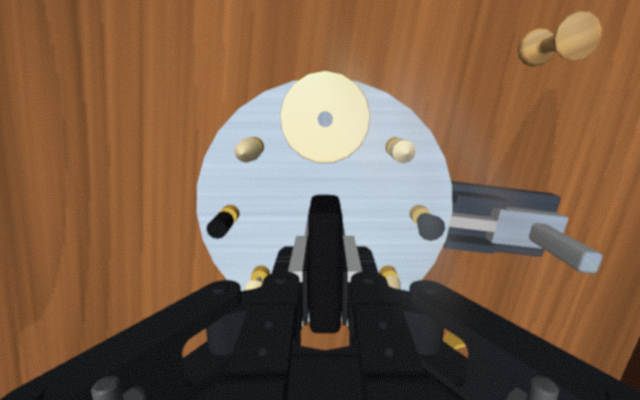

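The wheel is at (325,117), about 96.6° against the wanted 98°. A slight nudge back, then release, rise and turn back.

```bash
python3 -m jog '[[0,0,-0.02,0,0,0,0],[0,0,0,0,0,0,0],[0,0,0,0,0,0,0],[0,0,0,0,0,0,45],[0,0,0,0,0,0,45],[0,0,0,0,0,0,45],[0,0,0,0,0,-0.03,45],[0,0,0,0,0,-0.04,45],[0,0,0,0,0,-0.04,45],[0,0,0,0,0,0,45]]'; python3 -m jog '[[0,0,-0.16,0,0,0,45],[0,0,-0.16,0,0,0,45],[0,0,-0.16,0,0,0,45],[0,0,-0.16,0,0,0,45],[0,0,-0.16,0,0,0,45],[0,0,-0.16,0,0,0,45],[0,0,-0.16,0,0,0,45],[0,0,-0.16,0,0,0,45],[0,0,-0.14,0,0,0,45],[0,0,0,0,0,0,45]]'
python3 - <<'E'
from h import *
print(yaw())
w=optics.get_image('wrist');im=w['pixels'];cv2.imwrite('pics/w8.png',im[:,:,::-1])
# cream wheel centroid by colour
h=cv2.cvtColor(im,cv2.COLOR_RGB2HSV)
m=cv2.inRange(h,(18,30,200),(35,140,255));n,l,st,c=cv2.connectedComponentsWithStats(m)
k=1+st[1:,4].argmax();print(st[k],c[k]);p=ray(w,*c[k],.077);e=p[:2]-[.5454,.0602]
print(p,np.hypot(*e),np.degrees(np.arctan2(e[1],e[0])))
E
```

```text
time_s: 12.5
position: [0.5463, 0.0598, 0.1802]
tool_rot: [[-0.16, 0.987, 0.006], [0.987, 0.16, -0.001], [-0.002, 0.006, -1.0]]
ft_force: [-1.2, 0.3, -1.0]
grip_width: 0.0384
gripper_force: 0.0
time_s: 13.75
position: [0.5446, 0.06, 0.1764]
tool_rot: [[-1.0, -0.009, -0.002], [-0.009, 1.0, 0.0], [0.002, 0.0, -1.0]]
ft_force: [-0.5, 0.3, 0.1]
grip_width: 0.0383
gripper_force: 0.0
90.50473635614603
[ 371  150   52   52 2036] [396.27259332 175.71267191]
[0.53526872 0.1207205  0.077     ] 0.06136264112087454 99.50333546258364
```

The wheel measures 99.5° against a target of 98.0°, well within the ±4.6° tolerance. Now back to the post to push the latch in.

```bash
python3 -m jog '[[0,0,-0.012,-0.0517,0.002,0,45],[0,0,0,-0.0517,0,0,45],[0,0,0,-0.0517,0,0,45],[0,0,0,0,0,0.05,45],[0,0,0,0,0,0.05,45],[0,0,0,0,0,0.046,45],[0,0,0,0,0,0,0],[0,0,0,0,0,0,0],[0,0,0,0,0,0,0],[0,0,0,0,0,0,0]]' 20
```

```text
time_s: 15.05
position: [0.6995, 0.0631, 0.0307]
tool_rot: [[-1.0, -0.02, -0.003], [-0.02, 1.0, -0.002], [0.003, -0.002, -1.0]]
ft_force: [1.2, -7.0, -17.1]
grip_width: 0.0128
gripper_force: 23.6
```

```bash
python3 -m jog '[[0,0,0,0.003,0,0,0],[0,0,0,0.003,0,0,0],[0,0,0,0.003,0,0,0],[0,0,0,0.003,0,0,0],[0,0,0,0.003,0,0,0],[0,0,0,0.003,0,0,0],[0,0,0,0.003,0,0,0],[0,0,0,0,0,0,0]]';python3 -m jog '[[0,0,0,0.001,0,0,0],[0,0,0,0.001,0,0,0],[0,0,0,0.001,0,0,0],[0,0,0,0,0,0,0]]'
```

```text
time_s: 16.05
position: [0.6784, 0.0628, 0.0307]
tool_rot: [[-1.0, -0.02, -0.003], [-0.02, 1.0, -0.002], [0.003, -0.002, -1.0]]
ft_force: [1.5, -6.2, -18.6]
grip_width: 0.0126
gripper_force: 23.6
time_s: 16.55
position: [0.6757, 0.0628, 0.0307]
tool_rot: [[-1.0, -0.02, -0.002], [-0.02, 1.0, -0.002], [0.002, -0.002, -1.0]]
ft_force: [2.4, -7.6, -19.9]
grip_width: 0.0129
gripper_force: 23.5
```

```bash
python3 -m jog '[[0,0,0,0.0015,0,0,0],[0,0,0,0.0015,0,0,0],[0,0,0,0.001,0,0,0],[0,0,0,0,0,0,0]]'
```

```text
time_s: 17.05
position: [0.6754, 0.0627, 0.0311]
tool_rot: [[-1.0, -0.02, 0.007], [-0.02, 1.0, -0.002], [-0.007, -0.002, -1.0]]
ft_force: [17.4, -4.4, -26.1]
grip_width: 0.013
gripper_force: 22.6
```

The latch hit its inner stop after 24 mm of travel. Release, rise and check.

```bash
python3 -m jog '[[0,0,0,0,0,0,45],[0,0,0,0,0,0,45],[0,0,0,0,0,0,45],[0,0,0,0,0,-0.04,45],[0,0,0,0,0,-0.05,45],[0,0,0,0,0,-0.05,45],[0,0,0,0.05,0,-0.03,45],[0,0,0,0.05,0,0,45],[0,0,0,0,0,0,45],[0,0,0,0,0,0,45]]'
python3 - <<'E'
from h import *
w=optics.get_image('wrist');im=w['pixels'];cv2.imwrite('pics/w9.png',im[:,:,::-1])
h=cv2.cvtColor(im,cv2.COLOR_RGB2HSV)
m=cv2.inRange(h,(18,30,200),(35,140,255));n,l,st,c=cv2.connectedComponentsWithStats(m)
k=1+st[1:,4].argmax();print(st[k],c[k]);p=ray(w,*c[k],.077);e=p[:2]-[.5454,.0602]
print(p,np.hypot(*e),np.degrees(np.arctan2(e[1],e[0])))
print(proj(w,[[.6754,.063,.077],[.5174,.2595,.15],[.5174,.2595,.01]]),observe()['ft_force'])
E
```

```text
time_s: 18.3
position: [0.5728, 0.062, 0.2022]
tool_rot: [[-1.0, -0.022, 0.002], [-0.022, 1.0, -0.0], [-0.002, -0.0, -1.0]]
ft_force: [1.5, 0.6, 0.6]
grip_width: 0.0385
gripper_force: 0.0
[ 366  116   50   50 1866] [390.73097535 140.29635584]
[0.53570379 0.12074654 0.077     ] 0.06131802069920145 99.09836684727676
[[323.68396476 277.36600916]
 [616.24855094 129.21751243]
 [507.5336132  119.71074114]] [ 0.29757874 -0.1159099   0.52706306]
```

View pics/w9.png

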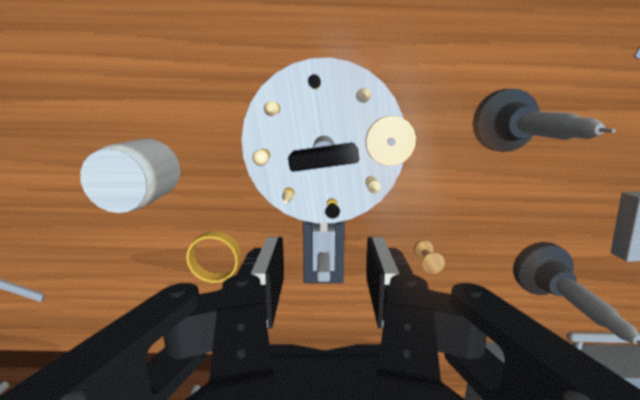

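The wheel at (391,140) faces the stand at (507,119). It is about 1° off, or 4 mm at the handpiece. The post top, at (324,277), is where the fully-in position should be, and the gripper is clear.

```bash
python3 -c "
from rig import job
print(job.close_job())"
```

```text
the job is handed in; nothing more can be done
None
```

I turned the felt wheel the short way round until it pointed at the handpiece, about 1° off (roughly 4 mm, against 16 mm allowed), pushed the latch fully in, left the robot clear, and handed the job in at about 18 s; no verdict was returned.

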